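# Load the drying tray into the tunnel dryer

### The arm

A 6-joint arm with a two-finger parallel gripper is mounted at the origin on the work surface. World frame = base frame: x ahead of the robot, y to its left, z up, the work surface at z = 0. Lengths are in m, angles in rad, forces in N, time in s.
With the tool pointing down it reaches from about 0.275 to 0.975 m from the base axis. Payload 8.4 kg.
Tool frame: the origin (TCP) lies at the very end of the fingers, on their centre line; the grasp point (between the pads) lies 19 mm behind it; z points along the fingers, y is the direction in which the jaws open and shut (so a half turn about z gives the same grasp; the last joint's range is limited). The gripper opens to 92 mm and grips with 3 to 60 N. Pads are 20 mm wide; open, the fingers measure 128 mm over their backs; the gripper's body (75 mm by 189 mm) begins 69 mm behind the grasp point.
Start: joints at [-1.304, 0.353, 1.633, -0, 1.155, -0.002], TCP at [0.166, -0.603, 0.215] pointing down, gripper open.
Joint ranges: [-2.63, 2.63], [-0.92, 2.1], [0.06, 2.66], [-1.3, 4.44], [0, 2.69], [-3.02, 3.02]. Speed limits (rad/s): [2.22, 2.22, 2.79, 3.14, 3.14, 3.14].

### API

Orientations are given as a rotation vector (axis times angle).
In Python, from workcell import r gives the robot as it stands. The module is installed in compiled form; this text tells all that it offers.
- The arm moves only by the tool arm_command, never from a script. Its argument "deltas" is a list of rows, each a list of 3 entries, a list of its own where there are three numbers: the shift along the tool's x, y, z in cm, then the turn, a rotation vector about the tool's x, y, z in degrees, then the opening, from 0 (shut) to 1 (fully open). In form: [[[x, y, z], [ax, ay, az], jaw], ...]. A call has 1 to 10 rows; each row shifts and turns the commanded pose from where the row before left it, along the tool's axes as they then stand; what a row does not reach is not made up. A row lasts 1/12 s, in which the tool goes at most 41.7 mm and 7.16 degrees, less where a joint would pass 70% of its speed; a pose out of reach is approached as far as the arm can. A call with a gripper value outside its range is refused whole. The fingers move at their own pace and stop on an object; "newtons" is the grip in N (left out, the last holds). Time passes only in rows, so rows that do not move let the fingers close. It gives the time, the measured TCP pose, the force and the opening at its end, in the units of the state.
- r.get_obs(): the state, without advancing time (a new reading comes with each control period).
- r.capture(name): name is "scene" or "side" or "wrist"; returns a dict with "frame" (384x512x3 uint8, red, green, blue), "K" (3x3 intrinsics, pixels), "rvec" (rotation vector, rad) and "tvec" (3), from world to camera coordinates, as OpenCV has them. Camera axes: x right, y down, z forward; pixel columns grow to the right and rows downward; lengths in m; the calibration is good to about 2 mm. A picture is of the moment at which its call begins. There is no depth.
- r.close_job(): hands the job in, once; it reports no verdict.
The state is a dict: "clock": time; "joint_positions": joint angles; "joint_velocities": joint speeds; "joint_torque": joint torques, N m; "eef_pos": TCP position; "eef_rot": TCP orientation; "contact_force": force on the tool from outside, world axes, zero at the start; "torque": the same for the moment, N m; "finger_gap": opening from 0.0 (shut) to 1.0 (fully open).
Only numpy, scipy, OpenCV 4.12 (cv2) and the standard library are available. Lean on these libraries where they do the work, as an engineer would, in place of code of your own. Each camera call takes 0.05 s, during which the arm holds its last target. There are 200 camera calls.

### The job

Draw the long steel tray, the one with an upright tab at its tail, out from under the white shelf, set it down on the dryer's loading plate with its nose at the mouth, and let go. Then take it again by the tab and slide it gently in under the hood, nose first, until it is fully home against the stop, and slide the gate fully across behind it. Leave the short tray and the glassware, bottle and jar as they are.

Things in the scene. Friction and masses are not known exactly. Their poses are not given: they have to be found in the camera images.
- tray: the long tray: open steel boat 180 mm long (x), 50 wide (y), walls 24 tall and 4 thick, about 0.3 kg. Origin: centre of its underside; +x to the blunt-pointed nose (30 mm wide in front, corners cut back 12 mm). An upright tab stands at its tail. At the start it lies on the bench with its tail under the shelf
- tray_nose (a point): middle of the tray's front face, 90 mm ahead of its origin and 12 mm above the underside
- tray_tab (a point): middle of the free part of the solid upright tab, 84 mm behind the tray's origin and 48 mm above the underside. The tab is 12 mm thick along x (tray x -90 to -78), 30 mm wide in y, its top 62 mm above the underside; above the 24 mm walls it is free on all sides
- short_tray: a like tray only 100 mm long and without a tab, lying beside the long one with its tail under the shelf; leave it. Origin at the centre of its underside, +x to its nose
- shelf: white riser shelf fixed on the bench, 340 mm wide (y), 160 deep, 80 tall; the board's underside is 68 mm above the bench. Origin on the bench under the middle of the open front edge, +x points out of the front; the board spans x -160 to 0. Two trays lie side by side 140 mm apart, noses to +x
- dryer: white low tunnel dryer fixed on the bench. Origin on the bench under the middle of the mouth, +x into the tunnel. Hood 180 mm long (x 0 to 180), 160 wide, top 82 mm above the bench. Its 12 mm thick aluminium base plate carries the tray; in front of the mouth it is the loading plate: x -115 to 0, y -90 to 90; a tongue x -165 to -115, y -40 to 40; and a wing x -115 to -40 out to y -180
- mouth (a point): middle of the tunnel's floor at the mouth, 12 mm above the dryer's origin. The tunnel, x 0 to 130 mm, is 57 wide with a 34 mm gap over the floor: too low for the tab. Flared steel guides (18 mm tall, x -23 to 0) open to about 85 mm before it. With the tray home its tail end is at dryer x -50 and the tab stands outside the hood
- stop: dark steel stop block closing the tunnel's inner end; origin at the middle of the lower edge of the face that the nose meets, 130 mm inside the mouth, 12 mm above the bench; do not press the tray on it with more than 40 N
- gate (a joint): the gate, a dark block sliding on the loading plate along the dryer's +y: 0 m at its outer end, 0.13 at its stop, in the middle of the tray's lane. Block: dryer x -95 to -54 mm, 44 mm long in y, top 30 mm above the bench; friction 1.5 N. It passes only if the tray is within 4 mm of home. An end block 18 mm tall stands at x -95 to -65, y 27 to 41
- gate_knob (a point): point on the gate's upright round knob, 16 mm diameter, rising from 30 to 75 mm above the bench; the point is on its axis, 58 mm above the bench
- amber_bottle: amber bottle 56 mm diameter, 120 mm tall, standing on the shelf; origin at the centre of its underside
- flask: conical glass flask 82 mm diameter, 120 mm tall; origin at the centre of its underside
- beaker: glass beaker 68 mm diameter, 90 mm tall; origin at the centre of its underside
- jar: white jar 60 mm diameter, 75 mm tall; origin at the centre of its underside
There are look-alikes about, which are no part of the job. Leave any pink look-alike of the tray alone.

How it is judged:
By the outcome, as a careful person would: the job done as asked, in the order asked, and still so for the second after the job is handed in, with the robot touching nothing.
It also fails if it takes over 64 s, if anything falls off the work surface, if the arm or the gripper's body presses on something with over 40 N, if the wrist force passes 120 N, or if a joint passes its speed limit or range.

## Working session

There is one attempt and no reset: what is moved stays moved. The work goes in short steps, Python scripts to look and compute and a tool call to move; the robot and the scene stay as the last step left them, time stands still between calls to the robot, and variables do not carry over. Pictures are saved under pics/ and viewed, about 8 in all and at most 12, crops included, and the job is handed in when it is done.

Besides the shell and the picture viewer there is one more tool, called as name(argument=value, ...) on one line, values as JSON. arm_command: Moves the arm, as the interface text tells. Its arguments: {"type":"object","properties":{"deltas":{"type":"array"},"newtons":{"type":"number"}},"required":["deltas"]}

```bash
mkdir -p pics
cat > h.py <<'E'
from workcell import r
import numpy as np, cv2
from scipy.spatial.transform import Rotation as R
def cap(n,f=None):
    c=r.capture(n)
    if f: cv2.imwrite('pics/'+f,c['frame'][:,:,::-1])
    return c
def ray(c,uv,z):
    M=cv2.Rodrigues(np.array(c['rvec'],float))[0]; t=np.array(c['tvec'],float).ravel()
    d=M.T@np.linalg.solve(np.array(c['K']),[uv[0],uv[1],1]); o=-M.T@t
    return o+d*(z-o[2])/d[2]
def proj(c,p):
    return cv2.projectPoints(np.array(p,float).reshape(-1,3),np.array(c['rvec'],float),np.array(c['tvec'],float),np.array(c['K'],float),None)[0].reshape(-1,2)
def st():
    o=r.get_obs(); print(round(o['clock'],2),np.round(o['eef_pos'],4),np.round(o['eef_rot'],4),'J',np.round(o['joint_positions'],3),'F',np.round(o['contact_force'],1),round(o['finger_gap'],3))
E
python3 - <<'E'
from h import *
import pickle
cs={n:cap(n) for n in('scene','side','wrist')}
pickle.dump(cs,open('c0.pkl','wb'))
for n in('scene','side'):
    cv2.imwrite(f'pics/{n}0.png',cv2.resize(cs[n]['frame'][:,:,::-1],(800,600),interpolation=cv2.INTER_CUBIC))
    M=cv2.Rodrigues(cs[n]['rvec'])[0];print(n,-M.T@cs[n]['tvec'],M[2])
st()
E
```

```text
scene [1.92654707 0.3674935  0.96674654] [-0.82382493 -0.22686692 -0.51946499]
side [0.32720151 1.0780169  0.82649848] [ 0.16385939 -0.81190162 -0.56032657]
0.15 [ 0.1659 -0.6022  0.214 ] [-3.1122e+00 -4.2090e-01  3.0000e-04] J [-1.304  0.354  1.634 -0.     1.155 -0.002] F [ 0.3 -1.8  1.1] 1.006
```

View pics/scene0.png

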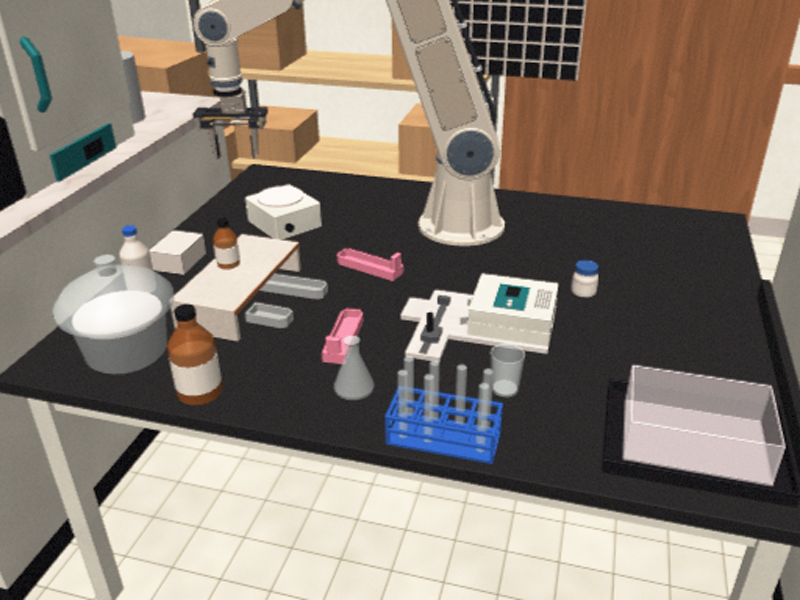

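View pics/side0.png

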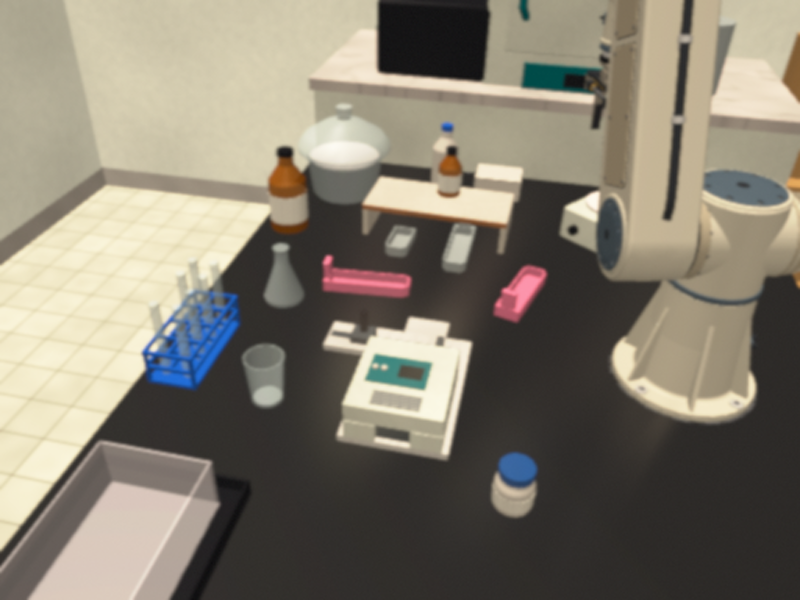

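The scene view shows the shelf at (240,275), with the long tray's nose at (325,290) and the short tray at (270,316). The dryer is at (510,310), its gate knob at (430,322), and the pink decoys at (370,265) and (343,335). The side view shows the long tray at (460,247) and the dryer at (405,385), mouth toward the shelf. Next I'll get rough positions.

Run:
```python
from h import *
import pickle
cs=pickle.load(open('c0.pkl','rb'))
def P(n,L):
    for nm,u,v,z in L: print(n,nm,np.round(ray(cs[n],(u*.64,v*.64),z)[:2],3))
P('scene',[('shelf fr far',299,245,.08),('shelf fr near',240,317,.08),('shelf bk far',240,237,.08),('nose top L',327,284,.024),('nose bottom',325,297,0),('short nose',291,316,.024),('hood c1',482,276,.082),('hood c2',557,290,.082),('hood c3',548,323,.082),('hood c4',470,308,.082),('knob top',430,314,.075),('plate R',548,350,.0),('tongue',402,318,0),('tongue2',402,306,.012),('wing',408,352,.012),('beaker',505,392,0),('flask',353,393,0),('jar',585,292,0)])
P('side',[('shelf fr L',364,201,.08),('shelf fr R',512,218,.08),('nose top',457,267,.024),('nose top L',445,264,.024),('nose top R',467,267,.024),('tongue c',405,320,.012),('tongue c2',450,322,.012),('plate c',472,340,.012),('wing c',327,343,.012),('knob top',364,315,.075),('plate far R',447,455,0),('hood',372,345,.082),('hood',459,343,.082),('hood',346,410,.082),('hood',439,425,.082),('pink tab',510,292,.062),('beaker',267,403,0),('flask',284,302,0),('pinkB tab',327,258,.062),('jar',513,512,0)])
```

```text
scene shelf fr far [ 0.371 -0.343]
scene shelf fr near [ 0.714 -0.339]
scene shelf bk far [ 0.368 -0.508]
scene nose top L [ 0.448 -0.243]
scene nose bottom [ 0.47  -0.241]
scene short nose [ 0.604 -0.272]
scene hood c1 [0.412 0.134]
scene hood c2 [0.432 0.31 ]
scene hood c3 [0.573 0.305]
scene hood c4 [0.556 0.134]
scene knob top [0.592 0.052]
scene plate R [0.554 0.31 ]
scene tongue [ 0.513 -0.033]
scene tongue2 [ 0.48  -0.042]
scene wing [0.656 0.02 ]
scene beaker [0.723 0.242]
scene flask [ 0.804 -0.056]
scene jar [0.286 0.372]
side shelf fr L [ 0.694 -0.374]
side shelf fr R [ 0.345 -0.378]
side nose top [ 0.447 -0.225]
side nose top L [ 0.474 -0.23 ]
side nose top R [ 0.425 -0.23 ]
side tongue c [ 0.521 -0.021]
side tongue c2 [ 0.434 -0.036]
side plate c [0.384 0.011]
side wing c [0.649 0.087]
side knob top [0.582 0.068]
side plate far R [0.388 0.301]
side hood [0.545 0.159]
side hood [0.4   0.117]
side hood [0.546 0.324]
side hood [0.403 0.322]
side pink tab [ 0.326 -0.096]
side beaker [0.705 0.256]
side flask [ 0.779 -0.037]
side pinkB tab [ 0.713 -0.13 ]
side jar [0.278 0.388]
```

```bash
cat >> h.py <<'E'
def plan(p,yaw=None,jaw=1,vmax=4.0,wmax=7.0,src=None):
    """rows (tool pointing down, tool x at yaw deg) from the present pose"""
    o=r.get_obs(); p0=np.array(o['eef_pos']); A=R.from_rotvec(o['eef_rot'])
    if src is not None: p0,A=src
    y0=np.degrees(np.arctan2(*A.as_matrix()[1::-1,0]))
    if yaw is None: yaw=y0
    B=R.from_euler('z',yaw,degrees=True)*R.from_euler('x',180,degrees=True)
    w=(A.inv()*B).as_rotvec(degrees=True); d=np.array(p)-p0
    n=int(np.ceil(max(np.linalg.norm(d)*100/vmax,np.linalg.norm(w)/wmax,1)))
    rows=[]
    for i in range(n):
        Ai=A*R.from_rotvec(w*i/n,degrees=True)
        rows.append([np.round(Ai.inv().apply(d/n)*100,2).tolist(),np.round(w/n,2).tolist(),jaw])
    print(n,str(rows).replace(' ',''))
    return np.array(p),B
E
python3 - <<'E'
from h import *
plan([.45,-.25,.33],90)
E
```

```text
12 [[[3.06,-2.2,-0.96],[-0.0,-0.0,-6.22],1],[[3.28,-1.86,-0.96],[-0.0,-0.0,-6.22],1],[[3.46,-1.49,-0.96],[-0.0,-0.0,-6.22],1],[[3.61,-1.11,-0.97],[-0.0,-0.0,-6.22],1],[[3.7,-0.71,-0.97],[-0.0,-0.0,-6.22],1],[[3.76,-0.3,-0.97],[-0.0,-0.0,-6.22],1],[[3.77,0.1,-0.97],[-0.0,-0.0,-6.22],1],[[3.74,0.51,-0.97],[-0.0,-0.0,-6.22],1],[[3.66,0.91,-0.97],[-0.0,-0.0,-6.22],1],[[3.54,1.3,-0.97],[-0.0,-0.0,-6.22],1],[[3.38,1.68,-0.97],[-0.0,-0.0,-6.22],1],[[3.17,2.04,-0.97],[-0.0,-0.0,-6.22],1]]
```

arm_command(deltas=[[[3.0, -2.2, -1.4], [0, 0, -6.2], 1], [[3.2, -1.8, -1.4], [0, 0, -6.2], 1], [[3.4, -1.5, -1.4], [0, 0, -6.2], 1], [[3.5, -1.1, -1.4], [0, 0, -6.2], 1], [[3.6, -0.7, -1.4], [0, 0, -6.2], 1], [[3.7, -0.3, -1.4], [0, 0, -6.2], 1], [[3.7, 0.1, -1.4], [0, 0, -6.2], 1], [[3.7, 0.5, -1], [0, 0, -6.2], 1], [[3.6, 0.9, -0.6], [0, 0, -6.2], 1], [[3.5, 1.3, 0], [0, 0, -6.2], 1]])

```text
clock: 0.98
eef_pos: [0.3994, -0.3128, 0.3302]
eef_rot: [2.445, 1.969, 0.001]
contact_force: [-0.1, -0.3, 0.3]
finger_gap: 0.997
```

arm_command(deltas=[[[3.4, 1.7, 0], [0, 0, -6.2], 1], [[3.2, 2, 0], [0, 0, -6.3], 1], [[0, 0, 0], [0, 0, 0], 1]])

```text
clock: 1.23
eef_pos: [0.4486, -0.2505, 0.3285]
eef_rot: [-2.212, -2.231, -0.004]
contact_force: [-0.2, 0.3, 0.5]
finger_gap: 1.002
```

Run:
```python
from h import *
import pickle
st()
c=cap('wrist');pickle.dump(c,open('c1.pkl','wb'))
cv2.imwrite('pics/w1.png',cv2.resize(c['frame'][:,:,::-1],(800,600),interpolation=cv2.INTER_CUBIC))
M=cv2.Rodrigues(c['rvec'])[0];print(-M.T@c['tvec'],M[2])
```

```text
1.23 [ 0.4486 -0.2505  0.3285] [-2.2116 -2.2306 -0.0038] J [-0.514  0.082  1.724  0.002  1.335 -0.523] F [-0.2  0.3  0.5] 1.002
[ 0.44772796 -0.17862551  0.49900076] [ 0.00393997 -0.25624792 -0.96660306]
```

View pics/w1.png

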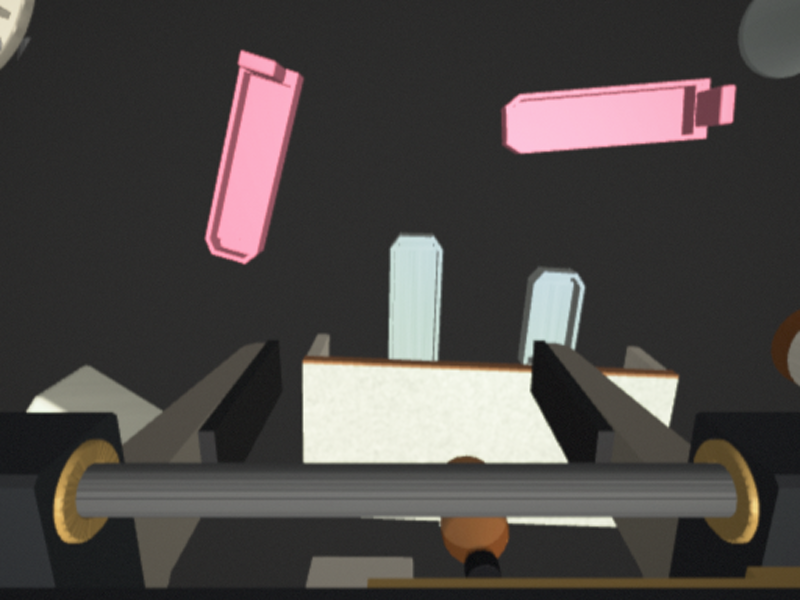

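The wrist view shows the long tray with its nose at (416,235), its sides at columns 389 and 441, and the shelf edge running from (304,358) to (677,375). The pink decoys are further out.

Run:
```python
from h import *
import pickle
c=pickle.load(open('c1.pkl','rb'))
for n,u,v,z in [('noseL',401,235,.024),('noseR',432,235,.024),('L1',390,255,.024),('L2',389,350,.024),('R1',442,255,.024),('R2',439,350,.024),('shelfL',304,359,.08),('shelfR',677,375,.08),('shortnose',563,269,.024),('shL',521,340,.024),('pinkA tab',262,62,.062),('pinkA nose',235,258,.024),('pinkB nose',503,128,.024)]:
    print(n,np.round(ray(c,(u*.64,v*.64),z)[:2],4))
```

```text
noseL [ 0.4448 -0.2465]
noseR [ 0.4743 -0.2463]
L1 [ 0.4343 -0.2659]
L2 [ 0.4335 -0.3634]
R1 [ 0.4844 -0.2655]
R2 [ 0.4841 -0.363 ]
shelfL [ 0.3589 -0.3509]
shelfR [ 0.696  -0.3635]
shortnose [ 0.6021 -0.2782]
shL [ 0.5664 -0.3515]
pinkA tab [ 0.3322 -0.1026]
pinkA nose [ 0.2851 -0.2702]
pinkB nose [ 0.5362 -0.1488]
```

Run:
```python
from h import *
plan([.459,-.290,.05],90,vmax=3.6)
```

```text
8 [[[-0.47,0.15,3.48],[-0.0,-0.0,0.02],1],[[-0.47,0.15,3.48],[-0.0,-0.0,0.02],1],[[-0.47,0.15,3.48],[-0.0,-0.0,0.02],1],[[-0.47,0.15,3.48],[-0.0,-0.0,0.02],1],[[-0.47,0.15,3.48],[-0.0,-0.0,0.02],1],[[-0.47,0.15,3.48],[-0.0,-0.0,0.02],1],[[-0.47,0.15,3.48],[-0.0,-0.0,0.02],1],[[-0.47,0.15,3.48],[-0.0,-0.0,0.02],1]]
```

arm_command(deltas=[[[-0.5, 0.13, 3.5], [0, 0, 0], 1], [[-0.5, 0.13, 3.5], [0, 0, 0], 1], [[-0.5, 0.13, 3.5], [0, 0, 0], 1], [[-0.5, 0.13, 3.5], [0, 0, 0], 1], [[-0.5, 0.13, 3.5], [0, 0, 0], 1], [[-0.5, 0.13, 3.5], [0, 0, 0], 1], [[-0.5, 0.13, 3.5], [0, 0, 0], 1], [[-0.4, 0.13, 3.4], [0, 0, 0], 1], [[0, 0, 2], [0, 0, 0], 1], [[0, 0, 2], [0, 0, 0], 1]])

```text
clock: 2.12
eef_pos: [0.4542, -0.2949, 0.0075]
eef_rot: [-2.225, -2.215, 0.001]
contact_force: [0.6, -0.3, 0.0]
finger_gap: 0.998
```

arm_command(deltas=[[[0.4, 0.45, 0.1], [0, 0, 0], 1], [[0, 0, 0], [0, 0, 0], 0.3], [[0, 0, 0], [0, 0, 0], 0.3], [[0, 0, 0], [0, 0, 0], 0.3], [[0, 0, 0], [0, 0, 0], 0.3], [[0, 0, 0], [0, 0, 0], 0.3], [[0, 0, 0], [0, 0, 0], 0.3]], newtons=40)

```text
clock: 2.7
eef_pos: [0.4607, -0.2902, 0.0094]
eef_rot: [2.223, 2.219, 0.0]
contact_force: [-1.0, -0.2, 1.2]
finger_gap: 0.589
```

arm_command(deltas=[[[0, 0, 0], [0, 0, 0], 0.3], [[0, 0, 0], [0, 0, 0], 0.3], [[0, 0, 0], [0, 0, 0], 0.3]])

```text
clock: 2.95
eef_pos: [0.4605, -0.29, 0.0092]
eef_rot: [2.223, 2.219, -0.0]
contact_force: [-2.2, 0.1, 6.6]
finger_gap: 0.539
```

arm_command(deltas=[[[0.4, 0, -0.1], [0, 0, 0], 0.3], [[1, 0, 0], [0, 0, 0], 0.3], [[1.6, 0, 0], [0, 0, 0], 0.3], [[2, 0, 0], [0, 0, 0], 0.3], [[2, 0, 0], [0, 0, 0], 0.3], [[2, 0, 0], [0, 0, 0], 0.3], [[1.5, 0, 0], [0, 0, 0], 0.3], [[0.5, 0, 0], [0, 0, 0], 0.3], [[0, 0, 0], [0, 0, 0], 0.3]])

```text
clock: 3.7
eef_pos: [0.4602, -0.1784, 0.0095]
eef_rot: [-2.221, -2.221, 0.0]
contact_force: [-0.2, -0.6, -1.3]
finger_gap: 0.539
```

arm_command(deltas=[[[0, 0, -0.6], [0, 0, 0], 0.3], [[0, 0, -1.5], [0, 0, 0], 0.3], [[0, 0, -2.5], [0, 0, 0], 0.3], [[0, 0, -2.5], [0, 0, 0], 0.3], [[0, 0, -2.5], [0, 0, 0], 0.3], [[1, 0, -2.5], [0, 0, 0], 0.3], [[2, 0, -1.5], [0, 0, 0], 0.3], [[2, 0, 0], [0, 0, 0], 0.3], [[1, 0, 0], [0, 0, 0], 0.3], [[0, 0, 0], [0, 0, 0], 0.3]])

```text
clock: 4.53
eef_pos: [0.4604, -0.1191, 0.1458]
eef_rot: [-2.222, -2.22, -0.0]
contact_force: [0.2, 0.2, -2.8]
finger_gap: 0.544
```

Run:
```python
from h import *
import pickle
st()
c=cap('wrist');pickle.dump(c,open('c2.pkl','wb'))
cv2.imwrite('pics/w2.png',cv2.resize(c['frame'][:,:,::-1],(800,600),interpolation=cv2.INTER_CUBIC))
```

```text
4.53 [ 0.4604 -0.1191  0.1458] [-2.2223e+00 -2.2202e+00 -3.0000e-04] J [-0.257  0.207  2.012  0.     0.923 -0.256] F [ 0.2  0.2 -2.8] 0.544
```

View pics/w2.png

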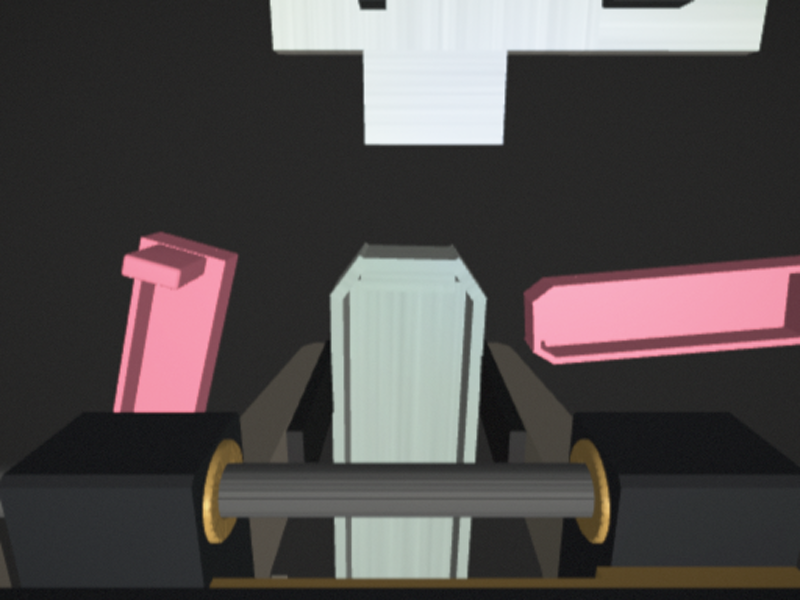

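The wrist view shows the tray held with its nose at (410,250). The tongue's end corners are at (365,145) and (503,145), and the loading plate's front edge runs from (273,51) to (759,51).

Run:
```python
from h import *
import pickle
c=pickle.load(open('c2.pkl','rb'))
for n,u,v,z in [('nose top L',362,258,.1606),('nose top R',457,258,.1606),('nose bot L',367,245.5,.1366),('nose bot R',452,245.5,.1366),('sideL',332,298,.1606),('sideR',486,298,.1606),('tL',365,145,.012),('tR',503.5,145,.012),('tL2',364,52,.012),('tR2',507,52,.012),('pL',273.5,51,.012),('pR',759,51,.012)]:
    print(n,np.round(ray(c,(u*.64,v*.64),z)[:2],4))
```

```text
nose top L [ 0.4467 -0.0768]
nose top R [ 0.4767 -0.0768]
nose bot L [ 0.4465 -0.0768]
nose bot R [ 0.4773 -0.0768]
sideL [ 0.4368 -0.0899]
sideR [ 0.4864 -0.0899]
tL [ 0.4369 -0.0384]
tR [ 0.5176 -0.0384]
tL2 [0.4373 0.0113]
tR2 [0.517  0.0113]
pL [0.387  0.0118]
pR [0.6573 0.0118]
```

arm_command(deltas=[[[1, 0.1, 0], [0, 0, 0], 0.3], [[2.5, 0.2, 0], [0, 0, 0], 0.3], [[3, 0.25, 0.5], [0, 0, 0], 0.3], [[3, 0.25, 1], [0, 0, 0], 0.3], [[3, 0.25, 1], [0, 0, 0], 0.3], [[3, 0.2, 1], [0, 0, 0], 0.3], [[2.2, 0.2, 1], [0, 0, 0], 0.3], [[1.2, 0.1, 0.7], [0, 0, 0], 0.3], [[0.4, 0, 0.4], [0, 0, 0], 0.3], [[0, 0, 0], [0, 0, 0], 0.3]])

```text
clock: 5.42
eef_pos: [0.476, 0.0731, 0.0885]
eef_rot: [-2.221, -2.22, 0.003]
contact_force: [-0.2, -0.2, -2.4]
finger_gap: 0.536
```

arm_command(deltas=[[[0.3, 0, 0.8], [0, 0, 0], 0.3], [[0.2, 0, 1.5], [0, 0, 0], 0.3], [[0, 0, 1.7], [0, 0, 0], 0.3], [[0, 0, 1.4], [0, 0, 0], 0.3], [[0, 0, 0.7], [0, 0, 0], 0.3], [[0, 0, 0.2], [0, 0, 0], 0.3], [[0, 0, 0], [0, 0, 0], 0.3]])

```text
clock: 6.0
eef_pos: [0.4765, 0.0773, 0.0264]
eef_rot: [-2.224, -2.218, 0.001]
contact_force: [0.2, 0.2, -2.9]
finger_gap: 0.541
```

Run:
```python
from h import *
import pickle
st()
c=cap('wrist');pickle.dump(c,open('c3.pkl','wb'))
cv2.imwrite('pics/w3.png',cv2.resize(c['frame'][:,:,::-1],(800,600),interpolation=cv2.INTER_CUBIC))
```

```text
6.0 [0.4765 0.0773 0.0264] [-2.2242e+00 -2.2182e+00  9.0000e-04] J [ 0.158  0.415  2.073 -0.     0.654  0.161] F [ 0.2  0.2 -2.9] 0.541
```

View pics/w3.png

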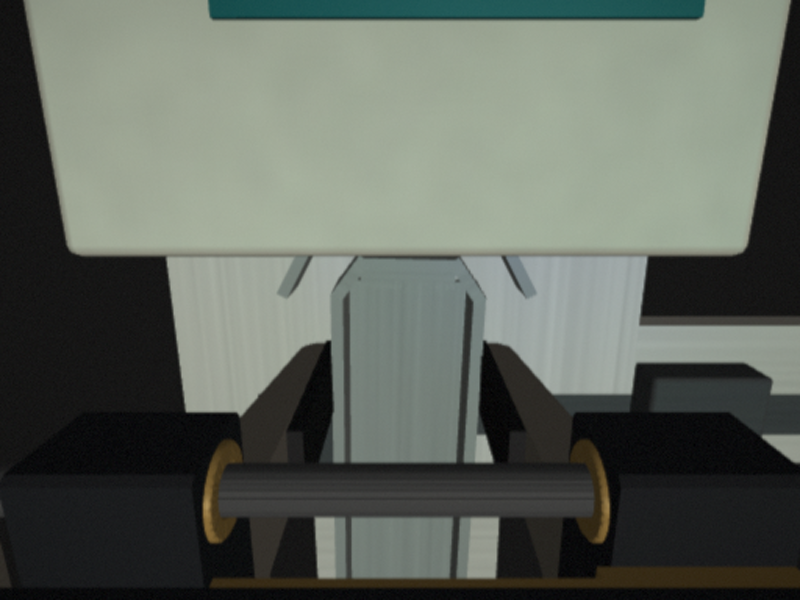

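The tray nose at (410,258) lies just at the hood edge, centred between the guide tips at (283,295) and (531,295). I'll lower and release.

arm_command(deltas=[[[0.1, 0, 0.3], [0, 0, 0], 0.3], [[0, 0, 0.15], [0, 0, 0], 0.3], [[0, 0, 0.08], [0, 0, 0], 0.3], [[0, 0, 0], [0, 0, 0], 0.3]])

```text
clock: 6.38
eef_pos: [0.4769, 0.0791, 0.0215]
eef_rot: [2.223, 2.219, 0.001]
contact_force: [0.1, -1.0, -0.7]
finger_gap: 0.544
```

arm_command(deltas=[[[0, 0, 0.03], [0, 0, 0], 0.3], [[0, 0, 0], [0, 0, 0], 0.75], [[0, 0, 0], [0, 0, 0], 0.75], [[0, 0, 0], [0, 0, 0], 0.75], [[0, 0, 0], [0, 0, 0], 0.75], [[0, 0, -1], [0, 0, 0], 0.75], [[0, 0, -2], [0, 0, 0], 0.75], [[0, 0, -3.5], [0, 0, 0], 0.75], [[0, 0, -3.5], [0, 0, 0], 0.75], [[0, 0, -3], [0, 0, 0], 0.75]])

```text
clock: 7.22
eef_pos: [0.4765, 0.079, 0.1537]
eef_rot: [2.223, 2.219, 0.001]
contact_force: [0.5, -1.0, -0.6]
finger_gap: 0.747
```

Run:
```python
from h import *
st(); plan([.477,-.04,.20],90,.75)
```

```text
7.22 [0.4765 0.079  0.1537] [2.2230e+00 2.2192e+00 1.0000e-03] J [0.161 0.206 1.99  0.    0.944 0.163] F [ 0.5 -1.  -0.6] 0.747
4 [[[-2.97,0.02,-1.16],[0.01,-0.0,-0.02],0.75],[[-2.97,0.02,-1.16],[0.01,-0.0,-0.02],0.75],[[-2.97,0.01,-1.16],[0.01,-0.0,-0.02],0.75],[[-2.98,0.01,-1.16],[0.01,-0.0,-0.02],0.75]]
```

arm_command(deltas=[[[-1.5, 0, -1], [0, 0, 0], 0.75], [[-3, 0.02, -1], [0, 0, 0], 0.75], [[-3.5, 0.02, -1], [0, 0, 0], 0.75], [[-3.5, 0.02, -1], [0, 0, 0], 0.75], [[-3.5, 0.02, -1], [0, 0, 0], 0.75], [[-2.5, 0, 0], [0, 0, 0], 0.75], [[-1.5, 0, 0], [0, 0, 0], 0.75], [[-0.5, 0, 0], [0, 0, 0], 0.75], [[0, 0, 0], [0, 0, 0], 0.75]])

```text
clock: 7.97
eef_pos: [0.4768, -0.1168, 0.2015]
eef_rot: [2.225, 2.217, 0.0]
contact_force: [-0.8, -0.5, 0.3]
finger_gap: 0.751
```

Run:
```python
from h import *
import pickle
st()
c=cap('wrist');pickle.dump(c,open('c4.pkl','wb'))
cv2.imwrite('pics/w4.png',cv2.resize(c['frame'][:,:,::-1],(800,600),interpolation=cv2.INTER_CUBIC))
```

```text
7.97 [ 0.4768 -0.1168  0.2015] [2.2253e+00 2.2172e+00 3.0000e-04] J [-0.243  0.158  1.928  0.     1.056 -0.24 ] F [-0.8 -0.5  0.3] 0.751
```

View pics/w4.png

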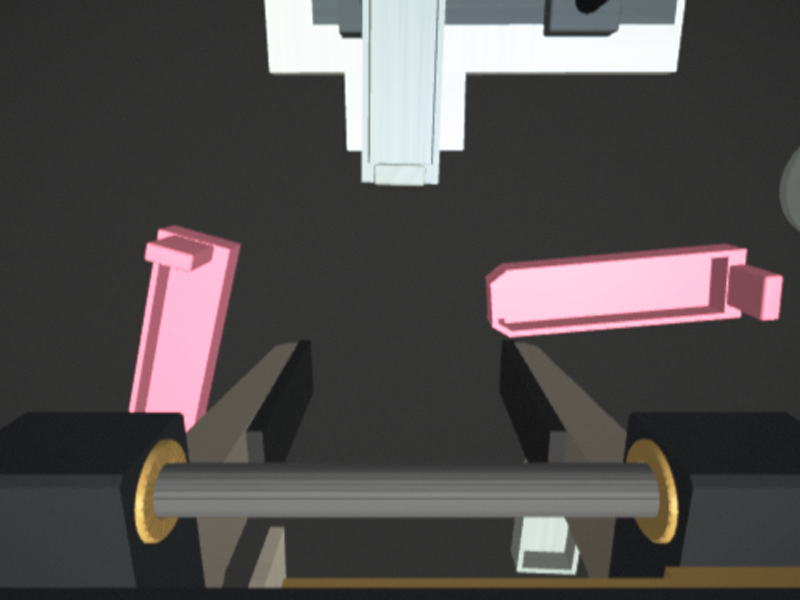

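The tray sits on the plate, with its tab top spanning columns 374–425 and rows 165–186.

Run:
```python
from h import *
import pickle
c=pickle.load(open('c4.pkl','rb'))
for n,u,v,z in [('tab bL',374.5,186,.074),('tab bR',425,186,.074),('tab f',400,165,.074),('tailL',361.5,184,.036),('tailR',438.5,184,.036),('L far',369,10,.036),('R far',443,10,.036),('tL',347,150.5,.012),('tR',464,150.5,.012),('gate fL',546,35,.030),('gate fR',617,33,.030)]:
    print(n,np.round(ray(c,(u*.64,v*.64),z)[:2],4))
```

```text
tab bL [ 0.4591 -0.0591]
tab bR [ 0.4885 -0.0592]
tab f [ 0.474  -0.0473]
tailL [ 0.4483 -0.0597]
tailR [ 0.4988 -0.0598]
L far [0.4554 0.0429]
R far [0.5    0.0428]
tL [ 0.4368 -0.0381]
tR [ 0.5176 -0.0383]
gate fL [0.5647 0.0302]
gate fR [0.6087 0.0312]
```

arm_command(deltas=[[[1.5, -0.1, 1], [0, 0, 1.7], 0.75], [[2.5, -0.1, 2], [0, 0, 0], 0.75], [[2, -0.1, 2.5], [0, 0, 0], 0.75], [[0.4, 0, 3], [0, 0, 0], 0.75], [[0, 0, 3], [0, 0, 0], 0.75], [[0, 0, 2], [0, 0, 0], 0.75], [[0, 0, 0.8], [0, 0, 0], 0.75], [[0, 0, 0], [0, 0, 0], 0.75]])

```text
clock: 8.68
eef_pos: [0.4741, -0.0507, 0.0565]
eef_rot: [-2.252, -2.186, 0.004]
contact_force: [-0.8, -0.5, 1.1]
finger_gap: 0.75
```

arm_command(deltas=[[[-0.25, -0.03, 0.9], [0, 0, 0], 0.6], [[0, 0, 0.4], [0, 0, 0], 0.2], [[0, 0, 0], [0, 0, 0], 0.2], [[0, 0, 0], [0, 0, 0], 0.2], [[0, 0, 0], [0, 0, 0], 0.2], [[0, 0, 0], [0, 0, 0], 0.2], [[0, 0, 0], [0, 0, 0], 0.2], [[0, 0, 0], [0, 0, 0], 0.2], [[0, 0, 0], [0, 0, 0], 0.2]], newtons=30)

```text
clock: 9.43
eef_pos: [0.4754, -0.0546, 0.0455]
eef_rot: [2.256, 2.186, 0.0]
contact_force: [-1.2, -0.3, 6.6]
finger_gap: 0.324
```

arm_command(deltas=[[[0, 0.06, 0], [0, 0, -0.6], 0.2], [[0, 0.06, 0], [0, 0, -0.6], 0.2], [[0, 0.06, 0], [0, 0, -0.5], 0.2], [[0.2, 0, 0], [0, 0, 0], 0.2], [[0.5, 0, 0], [0, 0, 0], 0.2], [[0.7, 0, 0], [0, 0, 0], 0.2], [[0.7, 0, 0], [0, 0, 0], 0.2], [[0.5, 0, 0], [0, 0, 0], 0.2], [[0.2, 0, 0], [0, 0, 0], 0.2], [[0, 0, 0], [0, 0, 0], 0.2]])

```text
clock: 10.27
eef_pos: [0.4778, -0.026, 0.0455]
eef_rot: [2.222, 2.219, 0.002]
contact_force: [-1.0, 1.1, 7.0]
finger_gap: 0.324
```

Run:
```python
from h import *
import pickle
st()
c=cap('wrist');pickle.dump(c,open('c5.pkl','wb'))
cv2.imwrite('pics/w5.png',cv2.resize(c['frame'][:,:,::-1],(800,600),interpolation=cv2.INTER_CUBIC))
```

```text
10.27 [ 0.4778 -0.026   0.0455] [2.2220e+00 2.2193e+00 1.5000e-03] J [-0.057  0.374  2.075 -0.     0.691 -0.056] F [-1.   1.1  7. ] 0.324
```

View pics/w5.png

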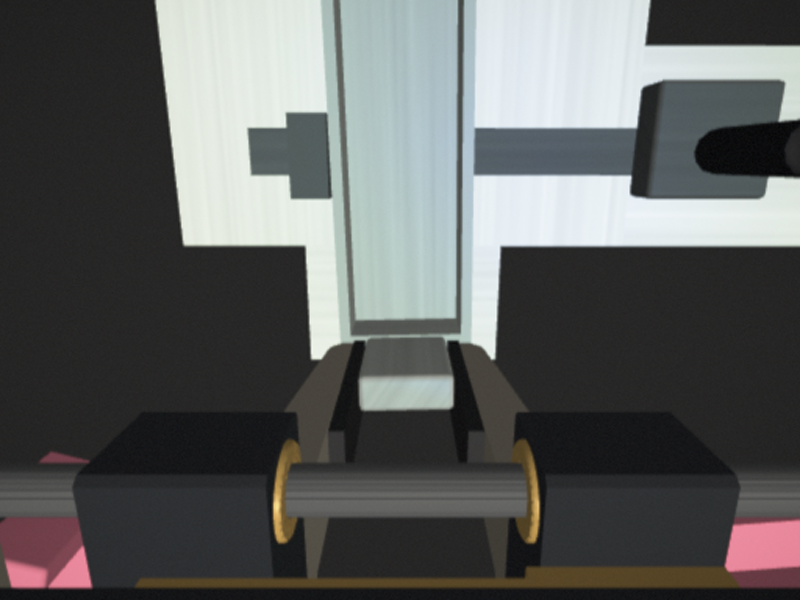

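Run:
```python
from h import *
import pickle
c=pickle.load(open('c5.pkl','rb'))
for n,u,v,z in [('L far',322.5,5,.036),('L nr',342,325,.036),('R far',475.5,5,.036),('R nr',472,325,.036),('Li far',336,5,.036),('Ri far',463,5,.036),('Li n',351,310,.036),('Ri n',460.5,310,.036),('tabL',362,375,.074),('tabR',453,375,.074),('tab b',406,377,.074),('tab f',406,338,.074),('tongL',307,247,.012),('tongR',500,247,.012),('endblk r',330,113,.030),('gate L',660,82,.030),('gate R',783,82,.03),('gate nr',655,196,.03)]:
    print(n,np.round(ray(c,(u*.64,v*.64),z)[:2],4))
```

```text
L far [0.4512 0.0945]
L nr [ 0.4539 -0.014 ]
R far [0.5005 0.0945]
R nr [ 0.503  -0.0141]
Li far [0.4555 0.0945]
Ri far [0.4965 0.0945]
Li n [ 0.4574 -0.0081]
Ri n [ 0.4985 -0.0081]
tabL [ 0.4645 -0.0174]
tabR [ 0.4924 -0.0175]
tab b [ 0.478  -0.0181]
tab f [ 0.478  -0.0054]
tongL [0.4374 0.0117]
tongR [0.5168 0.0117]
endblk r [0.4515 0.0622]
gate L [0.5659 0.0723]
gate R [0.6084 0.0723]
gate nr [0.5691 0.0335]
```

arm_command(deltas=[[[0, -0.03, -0.05], [0, 0, 0.7], 0.2], [[0, -0.03, -0.03], [0, 0, 0.7], 0.2], [[0.3, 0, 0], [0, 0, 0], 0.2], [[0.5, 0, 0], [0, 0, 0], 0.2], [[0.7, 0, 0], [0, 0, 0], 0.2], [[0.7, 0, 0], [0, 0, 0], 0.2], [[0.5, 0, 0], [0, 0, 0], 0.2], [[0.2, 0, 0], [0, 0, 0], 0.2], [[0, 0, 0], [0, 0, 0], 0.2]])

```text
clock: 11.07
eef_pos: [0.4772, 0.0032, 0.0457]
eef_rot: [-2.249, -2.193, -0.0]
contact_force: [-0.2, 0.9, -1.7]
finger_gap: 0.325
```

Run:
```python
from h import *
import pickle
st()
c=cap('wrist');pickle.dump(c,open('c6.pkl','wb'))
g=cv2.cvtColor(c['frame'],cv2.COLOR_RGB2GRAY).astype(float)
for v in (60,110,160,190):
    w=g[v-2:v+3,190:330].mean(0); d=np.diff(w)
    i=[k for k in range(1,len(d)-1) if abs(d[k])>6 and abs(d[k])>=abs(d[k-1]) and abs(d[k])>abs(d[k+1])]
    print(v,[(190+k+1,round(float(d[k])),round(float(ray(c,(190+k+1,v),.036)[0]),4)) for k in i],round(float(ray(c,(256,v),.036)[1]),4))
```

```text
11.07 [0.4772 0.0032 0.0457] [-2.2491 -2.1932 -0.    ] J [0.004 0.373 2.077 0.    0.692 0.029] F [-0.2  0.9 -1.7] 0.325
60 [(209, -33, 0.453), (217, -44, 0.4572), (221, 61, 0.4593), (293, -67, 0.4972), (297, 59, 0.4993), (304, 26, 0.5029)] 0.097
110 [(212, -28, 0.453), (219, -62, 0.4568), (223, 63, 0.459), (293, -52, 0.4972), (296, 77, 0.4989), (303, 21, 0.5027)] 0.0715
160 [(211, -21, 0.4507), (214, 63, 0.4524), (222, -44, 0.4569), (226, 43, 0.4592), (292, -64, 0.4967), (296, 64, 0.499), (303, 18, 0.503)] 0.0439
190 [(216, -22, 0.4525), (223, -59, 0.4566), (227, 67, 0.4589), (292, -78, 0.4968), (295, 67, 0.4985), (302, 27, 0.5026)] 0.0262
```

arm_command(deltas=[[[0.3, -0.05, 0.02], [0, 0, 0], 0.2], [[0.6, 0, 0], [0, 0, 0], 0.2], [[0.8, 0, 0], [0, 0, 0], 0.2], [[0.8, 0, 0], [0, 0, 0], 0.2], [[0.8, 0, 0], [0, 0, 0], 0.2], [[0.8, 0, 0], [0, 0, 0], 0.2], [[0.8, 0, 0], [0, 0, 0], 0.2], [[0.7, 0, 0], [0, 0, 0], 0.2], [[0.5, 0, 0], [0, 0, 0], 0.2], [[0.3, 0, 0], [0, 0, 0], 0.2]])

```text
clock: 11.95
eef_pos: [0.4784, 0.0673, 0.0456]
eef_rot: [-2.25, -2.193, -0.0]
contact_force: [-0.2, -0.3, -1.3]
finger_gap: 0.323
```

arm_command(deltas=[[[0.3, 0, 0], [0, 0, 0], 0.2], [[0.3, 0, 0], [0, 0, 0], 0.2], [[0.2, 0, 0], [0, 0, 0], 0.2], [[0.15, 0, 0], [0, 0, 0], 0.2], [[0.1, 0, 0], [0, 0, 0], 0.2], [[0.1, 0, 0], [0, 0, 0], 0.2], [[0, 0, 0], [0, 0, 0], 0.2]])

```text
clock: 12.53
eef_pos: [0.4787, 0.0781, 0.0456]
eef_rot: [-2.25, -2.192, -0.0]
contact_force: [0.2, 0.2, -1.9]
finger_gap: 0.328
```

arm_command(deltas=[[[0.1, 0, 0], [0, 0, 0], 0.2], [[0.1, 0, 0], [0, 0, 0], 0.2], [[0.1, 0, 0], [0, 0, 0], 0.2], [[0, 0, 0], [0, 0, 0], 0.2]])

```text
clock: 12.87
eef_pos: [0.4788, 0.0808, 0.0456]
eef_rot: [2.25, 2.192, -0.0]
contact_force: [0.5, -2.6, -1.0]
finger_gap: 0.321
```

arm_command(deltas=[[[0.1, 0, 0], [0, 0, 0], 0.2], [[0, 0, 0], [0, 0, 0], 0.2]])

```text
clock: 13.03
eef_pos: [0.4788, 0.081, 0.0456]
eef_rot: [2.248, 2.192, -0.002]
contact_force: [0.8, -9.8, 1.8]
finger_gap: 0.328
```

arm_command(deltas=[[[0, 0, 0], [0, 0, 0], 0.7], [[0, 0, 0], [0, 0, 0], 0.7], [[0, 0, 0], [0, 0, 0], 0.7], [[0, 0, 0], [0, 0, 0], 0.7], [[0, 0, 0], [0, 0, 0], 0.7], [[0, 0, -1], [0, 0, 0], 0.7], [[0, 0, -2.5], [0, 0, 0], 0.7], [[0, 0, -3.5], [0, 0, 0], 0.7], [[0, 0, -3.5], [0, 0, 0], 0.7], [[0, 0, -2], [0, 0, -1.4], 0.7]])

```text
clock: 13.87
eef_pos: [0.48, 0.0823, 0.1747]
eef_rot: [2.222, 2.218, 0.005]
contact_force: [0.1, 0.1, 0.9]
finger_gap: 0.7
```

arm_command(deltas=[[[-1, 0, -2], [0, 0, 0], 0.7], [[-3, 0, -1], [0, 0, 0], 0.7], [[-3.5, 0, 0], [0, 0, 0], 0.7], [[-3.5, 0, 0], [0, 0, 0], 0.3], [[-2.5, 0, 0], [0, 0, 0], 0], [[-1, 0, 0], [0, 0, 0], 0], [[0, 0, 0], [0, 0, 0], 0]])

```text
clock: 14.45
eef_pos: [0.4785, -0.0646, 0.2012]
eef_rot: [2.226, 2.216, 0.0]
contact_force: [-0.4, -0.3, 0.1]
finger_gap: 0.435
```

Run:
```python
from h import *
import pickle
st()
c=cap('wrist');pickle.dump(c,open('c7.pkl','wb'))
cv2.imwrite('pics/w7.png',cv2.resize(c['frame'][:,:,::-1],(800,600),interpolation=cv2.INTER_CUBIC))
```

```text
14.45 [ 0.4785 -0.0646  0.2012] [2.2259e+00 2.2161e+00 5.0000e-04] J [-0.137  0.145  1.944 -0.     1.052 -0.133] F [-0.4 -0.3  0.1] 0.435
```

View pics/w7.png

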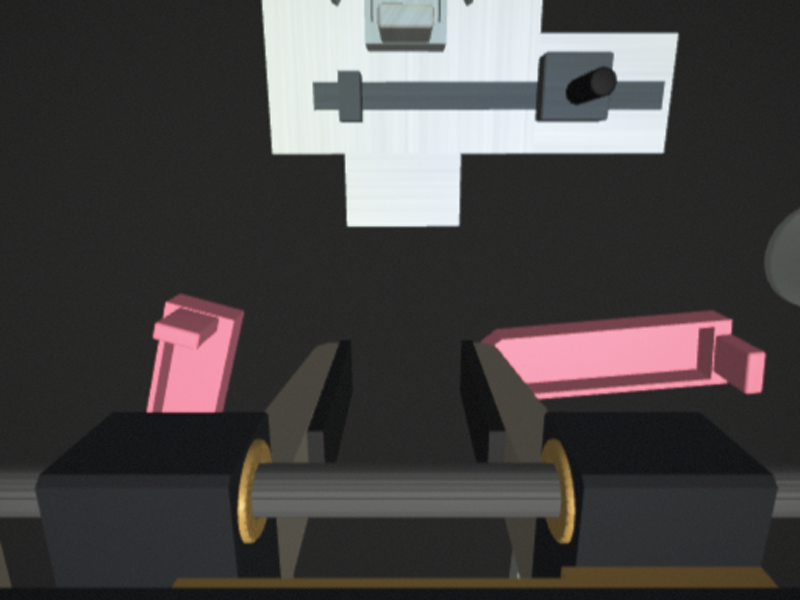

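The tray is in, with its tail at row 47 and its tab at (406,20). The gate is at (575,87), its knob top at (602,82).

Run:
```python
from h import *
import pickle
c=pickle.load(open('c7.pkl','rb'))
for n,u,v,z in [('tail top L',367,44,.036),('tail low',405,50,.012),('tail top',405,42,.036),('tab back top',405,41,.074),('tab front top',405,28,.074),('gate far',575,53,.030),('gate near',575,120,.030),('gate r',613,70,.030),('knob top',603,82,.075),('plate',400,153.5,.012)]:
    print(n,np.round(ray(c,(u*.64,v*.64),z)[:2],4))
plan([.632,.050,.14],90,0,vmax=3.8)
```

```text
tail top L [0.4556 0.0764]
tail low [0.4789 0.0776]
tail top [0.4789 0.0774]
tab back top [0.4789 0.07  ]
tab front top [0.4789 0.0764]
gate far [0.5853 0.072 ]
gate near [0.5886 0.0323]
gate r [0.6101 0.0621]
knob top [0.5879 0.0488]
plate [0.4752 0.012 ]
6 [[[1.9,2.55,1.02],[0.0,-0.0,-0.04],0],[[1.9,2.55,1.02],[0.0,-0.0,-0.04],0],[[1.9,2.55,1.02],[0.0,-0.0,-0.04],0],[[1.89,2.55,1.02],[0.0,-0.0,-0.04],0],[[1.89,2.56,1.02],[0.0,-0.0,-0.04],0],[[1.89,2.56,1.02],[0.0,-0.0,-0.04],0]]
```

arm_command(deltas=[[[1, 1.5, 0], [0, 0, 0], 0], [[2, 2.7, 0.5], [0, 0, 0], 0], [[2.4, 3.2, 1], [0, 0, 0], 0], [[2.4, 3.2, 1], [0, 0, 0], 0], [[2, 2.7, 1], [0, 0, 0], 0], [[1.2, 1.7, 1.5], [0, 0, 0], 0], [[0.5, 0.6, 2], [0, 0, 0], 0], [[0, 0, 2.5], [0, 0, 0], 0], [[0, 0, 2], [0, 0, 0], 0], [[0, 0, 0], [0, 0, 0], 0]])

```text
clock: 15.33
eef_pos: [0.6315, 0.0538, 0.0814]
eef_rot: [-2.218, -2.218, 0.008]
contact_force: [-2.2, 0.8, -0.0]
finger_gap: 0.007
```

arm_command(deltas=[[[-0.3, 0, 1], [0, 0, 0], 0], [[0, 0, 1.6], [0, 0, 0], 0], [[0, 0, 0.7], [0, 0, 0], 0], [[0, -0.6, 0], [0, 0, 0], 0], [[0, -0.8, 0], [0, 0, 0], 0], [[0, -0.8, 0], [0, 0, 0], 0], [[0, -0.8, 0], [0, 0, 0], 0], [[0, 0, 0], [0, 0, 0], 0]])

```text
clock: 16.0
eef_pos: [0.6032, 0.0488, 0.0534]
eef_rot: [-2.223, -2.219, -0.0]
contact_force: [0.1, -0.7, -0.6]
finger_gap: 0.004
```

arm_command(deltas=[[[0.1, -0.8, 0], [0, 0, 0], 0], [[0, -1, 0], [0, 0, 0], 0], [[0, -1, 0], [0, 0, 0], 0], [[0, -1, 0], [0, 0, 0], 0], [[0, -1, 0], [0, 0, 0], 0], [[0, -1, 0], [0, 0, 0], 0], [[0, -1, 0], [0, 0, 0], 0], [[0, -0.8, 0], [0, 0, 0], 0], [[0, -0.4, 0], [0, 0, 0], 0], [[0, 0, 0], [0, 0, 0], 0]])

```text
clock: 16.83
eef_pos: [0.5232, 0.0499, 0.0524]
eef_rot: [-2.222, -2.219, 0.002]
contact_force: [0.5, 0.2, 0.1]
finger_gap: 0.0
```

arm_command(deltas=[[[0, -0.5, 0], [0, 0, 0], 0], [[0, -0.5, 0], [0, 0, 0], 0], [[0, -0.4, 0], [0, 0, 0], 0], [[0, -0.2, 0], [0, 0, 0], 0], [[0, -0.1, 0], [0, 0, 0], 0], [[0, 0, 0], [0, 0, 0], 0]])

```text
clock: 17.33
eef_pos: [0.5074, 0.0499, 0.0525]
eef_rot: [-2.223, -2.219, 0.0]
contact_force: [0.2, 0.1, -0.0]
finger_gap: 0.007
```

Run:
```python
from h import *
import pickle
st()
c=cap('wrist');pickle.dump(c,open('c8.pkl','wb'));s=cap('side')
a=cv2.resize(c['frame'][:,:,::-1],(512,384));b=cv2.resize(s['frame'][170:300,190:330,::-1],(288,268),interpolation=cv2.INTER_CUBIC)
out=np.zeros((384,800,3),np.uint8);out[:,:512]=a;out[:268,512:]=b
cv2.imwrite('pics/w8.png',out)
```

```text
17.33 [0.5074 0.0499 0.0525] [-2.2232e+00 -2.2193e+00  5.0000e-04] J [0.095 0.4   2.005 0.    0.737 0.097] F [ 0.2  0.1 -0. ] 0.007
```

View pics/w8.png

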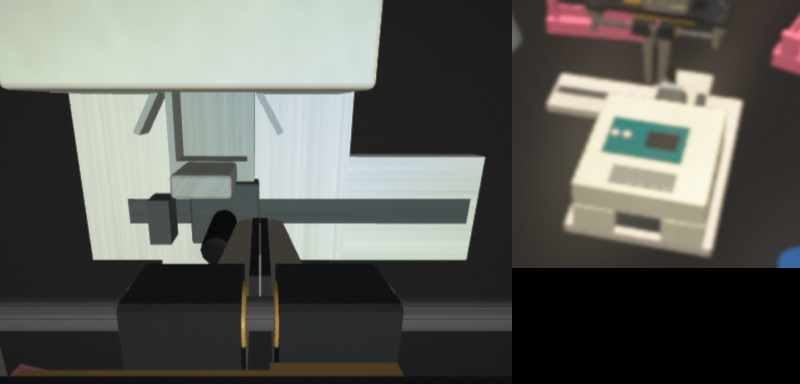

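The gate is following the fingers, now at (222,212) just short of the end block at (162,218). I'll push on until the stop is felt.

arm_command(deltas=[[[0, -0.2, 0], [0, 0, 0], 0], [[0, -0.2, 0], [0, 0, 0], 0], [[0, -0.1, 0], [0, 0, 0], 0], [[0, 0, 0], [0, 0, 0], 0]])

```text
clock: 17.77
eef_pos: [0.5025, 0.05, 0.0526]
eef_rot: [-2.223, -2.219, 0.0]
contact_force: [1.2, -0.3, -0.7]
finger_gap: 0.005
```

arm_command(deltas=[[[0, -0.15, 0], [0, 0, 0], 0], [[0, -0.15, 0], [0, 0, 0], 0], [[0, -0.1, 0], [0, 0, 0], 0], [[0, 0, 0], [0, 0, 0], 0]])

```text
clock: 18.1
eef_pos: [0.4989, 0.05, 0.0527]
eef_rot: [2.223, 2.219, 0.001]
contact_force: [2.4, -0.2, -1.4]
finger_gap: 0.004
```

arm_command(deltas=[[[0, -0.15, 0], [0, 0, 0], 0], [[0, -0.15, 0], [0, 0, 0], 0], [[0, 0, 0], [0, 0, 0], 0]])

```text
clock: 18.35
eef_pos: [0.4985, 0.0501, 0.0532]
eef_rot: [2.22, 2.217, 0.007]
contact_force: [9.9, -0.5, -4.9]
finger_gap: 0.007
```

arm_command(deltas=[[[0, 0.8, 0], [0, 0, 0], 0], [[0, 1.5, 0], [0, 0, 0], 0], [[0, 1.5, -1], [0, 0, 0], 0], [[-1, 0.5, -3], [0, 0, 0], 0], [[-2, 0, -3], [0, 0, 0], 0], [[-3, -1, -3], [0, 0, 0], 0], [[-3, -1.5, -3], [0, 0, 0], 0], [[-2, -1.5, -2], [0, 0, 0], 0], [[0, 0, 0], [0, 0, 0], 0]])

```text
clock: 19.1
eef_pos: [0.4994, -0.0594, 0.2027]
eef_rot: [2.223, 2.215, 0.002]
contact_force: [0.1, 0.1, 0.3]
finger_gap: 0.004
```

Run:
```python
from h import *
import pickle
st()
c=cap('wrist');s=cap('scene');pickle.dump((c,s),open('c9.pkl','wb'))
out=np.zeros((384,800,3),np.uint8);out[:,:512]=c['frame'][:,:,::-1];out[:300,512:]=cv2.resize(s['frame'][100:275,90:258,::-1],(288,300),interpolation=cv2.INTER_CUBIC)
cv2.imwrite('pics/w9.png',out)
```

```text
19.1 [ 0.4994 -0.0594  0.2027] [2.2234e+00 2.2154e+00 1.6000e-03] J [-1.210e-01  1.740e-01  1.905e+00 -1.000e-03  1.060e+00 -1.160e-01] F [0.1 0.1 0.3] 0.004
```

View pics/w9.png

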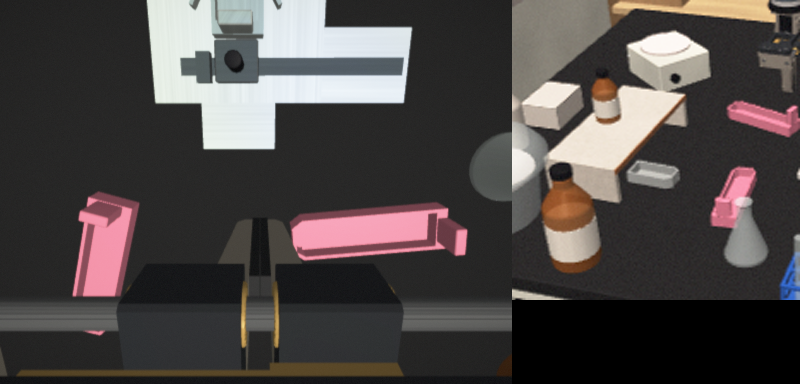

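Run:
```python
from h import *
import pickle
c,s=pickle.load(open('c9.pkl','rb'))
for n,u,v,z in [('gate L',216,78,.03),('gate R',258,78,.03),('gate far',237,40,.03),('tail',237,36,.012),('tail',237,35,.036),('tongue',203,149,.012),('tongue',275,149,.012)]:
    print(n,np.round(ray(c,(u,v),z)[:2],4))
print(r.close_job())
```

```text
gate L [0.4561 0.0367]
gate R [0.4987 0.0366]
gate far [0.4781 0.0722]
tail [0.4771 0.0791]
tail [0.4786 0.0756]
tongue [ 0.4363 -0.038 ]
tongue [ 0.5176 -0.0383]
the job is handed in; nothing more can be done
None
```

The tray is home against the stop, the gate is fully across behind it, and I handed the job in at about 19 s of the 64 s allowed.

- **Getting the tray to the dryer:** I gripped the long tray by its side walls, drew it out from under the shelf, and set it on the loading plate with its nose about 5 mm short of the mouth. Then I let go.
- **Sliding it in:** I took it again by the tab and corrected a yaw error of about 1.5° twice. It then slid in until the stop pushed back with about 10 N.
- **Closing the gate:** I pushed it across by its knob with the fingers shut, until its stop pushed back with about 10 N, then backed the arm clear.

**Last checks:**
- **Gate:** its centre is at x ≈ 0.477, the middle of the lane.
- **Tray:** its tail is at y ≈ 0.076–0.079 against 0.077 for home. That spread is about the 2 mm camera accuracy.
- **Other objects:** in the last pictures the short tray, flask, amber bottle on the shelf and pink look-alikes looked undisturbed. I didn't re-check the beaker and jar up close, but the arm never went near them.

No check failed.

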